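# Seat the keyed tray on the coffee caddy

## Robot

A 6-joint arm with a two-finger parallel gripper is mounted at the origin on a cart in front of the work surface, level with it; the furniture and walls round the work are solid. World frame = base frame: x ahead of the robot, y to its left, z up, the work surface at z = 0. Lengths are in mm, angles in rad, forces in N, time in s.
With the tool pointing down it reaches from about 250 to 800 mm from the base axis. Payload 8.5 kg.
Tool frame: the origin (TCP) lies midway between the tips of the shut fingers; the grasp point (between the pads) lies 19 mm behind it; z points along the fingers, y is the line along which they close (so a half turn about z gives the same grasp; the last joint's range is limited). The gripper opens to 85 mm and grips with 20 to 120 N. Pads are 22 mm wide; open, the fingers measure 114 mm over their backs; the gripper's body (76 mm by 85 mm) begins 54 mm behind the grasp point. The pads swing forward as they close: fully open they stand 13 mm farther back than shut.
Start: joints at [1.24, 0.238, -0.013, 1.319, 0, 1.571], TCP at [170.504, 496.495, 231.276] pointing down, gripper open.
Joint ranges: [-2.66, 2.66], [-1.03, 1.9], [-1.14, 1.46], [-1.82, 2.27], [-1.45, 1.34], [-3.14, 3.14]. Speed limits (rad/s): [2.22, 2.22, 2.79, 3.14, 3.14, 3.14].

## Interface

Orientations are given as a unit quaternion [x, y, z, w].
In Python, from station import sensors, cams, finish_job gives the robot as it stands.
- The arm moves only by the tool drive_tool, never from a script. Its argument "moves" is a list of rows, each a list of 6 numbers: the shift along the tool's x, y, z each as a share of 0.75 m, from -1 to 1, then the turn, a rotation vector about the tool's x, y, z each as a share of pi rad, from -1 to 1. A call has 1 to 20 rows; each row is the pose to reach, as a shift and turn from the pose commanded when the call began, along the tool's axes at that moment, turning the shorter way round; what a row does not reach only later rows make up. A row lasts 1/10 s, in which the tool goes at most 50 mm and 8.59 degrees, less where a joint would pass 70% of its speed; a pose out of reach is approached as far as the arm can. A call with a number of a shift or a turn outside -1 to 1 is refused whole. A call with a gripper value outside its range is refused whole. "grip" is the opening, from 0 (shut) to 1 (fully open), set as the call begins (left out, the last holds). The fingers move at their own pace and stop on an object; the grip force is fixed at half the most. Time passes only in rows, so rows that repeat a pose let the fingers close. It gives the time, the measured TCP pose, the force, the opening and the grip force at its end, in the units of the state.
- sensors.state(): the state, without advancing time (a new reading comes with each control period).
- cams.camera(name): name is "side" or "top" or "wrist"; returns the picture (480x640x3 uint8, red, green, blue); there is no depth.
- cams.camera_params(name): a dict with "intrinsics" (3x3 intrinsics, pixels), "k1" (the pictures are not rectified: a ray, as slopes to the right and down, at radius r is drawn at 1 + k1 r^2 times it, then the intrinsics apply), "view" (4x4, takes a point from world to camera coordinates); the wrist camera has in their place "mount" (4x4, takes a point from camera to tool coordinates, whose origin is the TCP and whose axes are the flange's). Camera axes: x right, y down, z forward; pixel columns grow to the right and rows downward; lengths in mm; the calibration is good to about 2 mm. A picture is of the moment at which its call begins: read the wrist's pose just before it. camera_params takes no time and is no camera call.
- finish_job(): hands the job in; it is judged then, once.
The state is a dict: "clock": time; "joint_positions": joint angles; "dq": joint speeds; "effort": joint torques, N m; "position": TCP position; "tcp_rot": TCP orientation; "force": force on the tool from outside, world axes, zero at the start; "moment": the same for the moment, N m; "grip_width": finger opening in mm; "grip_force": force on a finger pad.
Only numpy, scipy, OpenCV 4.12 (cv2) and the standard library are available. Lean on these libraries where they do the work, as an engineer would, in place of code of your own. Each camera call takes 0.05 s, during which the arm holds its last target. There are 200 camera calls.

## Task

The wooden coffee caddy has a steel key standing on the rim of one short side. Of the two drop-in trays, take the one whose notch is in a short side, and lower it (do not drop it) onto the caddy with its notch round the key, so that it sits flat and fully home on the rim. Leave the other tray and the caddy where they stand.

Things in the scene. Friction and masses are not known exactly. Their poses are not given: they have to be found in the camera images.
- box: Caddy: open pale wooden box, loose, 0.9 kg, three coffee pods inside (below the tray's reach). Flat rim flange 144 (x) by 104 mm (y) outside, top 56 mm above the origin; opening 112 by 80 mm. Origin: centre of underside; z up, +x to the short side with the key. Tray seated: tray's origin 40 mm straight above this origin, x axes the same way.
- key (a point): Top of the caddy's dark steel key, an upright block 11 mm (box x) by 20 mm (box y) standing 20 mm above the rim in the middle of the +x short side; 61.5 mm from the box's origin along its x, 76 mm above its underside.
- tray: Tray to use: pale wood, 0.15-0.31 kg. Flat flange 144 (x) by 104 mm (y), 16-20 mm above origin; below it a well 88 by 60. Notch in the flange's +x SHORT side, 46 wide, 26 deep. Handle: dark steel bar over the middle along x, 14 mm wide (y), 12 high, its centre 52 mm above origin, free 33 mm either way to its posts. Origin: centre of underside, z up. Play in opening: 12 (x), 10 mm (y).
- notch (a point): Middle of that tray's notch, on the flange's underside (61.5 mm from the tray's origin along its +x, 16 mm above it); straight below the top of the key when seated. The notch passes the key with 13 mm play each side across and 10 mm inward.
- other_tray: Wrong tray, to be left alone: same size, wood, handle (along its x) and origin as the tray to use, but its notch is in the middle of a LONG side (+y), 46 mm wide, 18 mm deep, so it cannot sit flat on this caddy.

How it is judged (in metres and radians):
On the way:
1. the tray with the short-side notch is lifted more than 50 mm off the worktop (height (world z) of tray above 0.05 m), for 0.2 s.
At the end, for the whole second after the job is handed in: The tray with the short-side notch rests released on the upright caddy, key in its notch: origin 34-46 mm above the caddy's (40 is home), within 20 mm sideways, notch within 30 mm of the key, turned under 0.26 rad (15 degrees) from the caddy, tilted under 0.08 rad, caddy on the worktop (z of tray in the frame of box between 0.034 and 0.046 m and horizontal distance between tray and box below 0.02 m and horizontal distance between notch and key below 0.03 m and angle between the x axis of tray and the x axis of box, either way round below 0.26 rad and angle between each of tray, box's own z axis and vertical below 0.08 rad and height (world z) of box below 0.01 m and linear speed of tray below 0.02 m/s); the robot touches nothing.
It fails at once if the other tray is moved more than 40 mm (distance of other_tray from where it was at the start of the episode above 0.04 m).
It fails at once if the caddy is moved more than 50 mm (distance of box from where it was at the start of the episode above 0.05 m).
It fails at once if the tray is dropped (moves faster than 0.8 m/s without being held) (linear speed of tray above 0.8 m/s and contact force between the fingers and tray below 0.1 N).
It also fails if it takes over 38 s, if anything falls off the work surface, if the arm or the gripper's body presses on something with over 40 N, if the wrist force passes 120 N, or if a joint passes its speed limit or range.

## Working session

There is one attempt and no reset: what is moved stays moved. The work goes in short steps, Python scripts to look and compute and a tool call to move; the robot and the scene stay as the last step left them, time stands still between calls to the robot, and variables do not carry over. Pictures are saved under pics/ and viewed, at most 10 in all, crops included, and the job is handed in when it is done.

Besides the shell and the picture viewer there is one more tool, called after ">>>" as name(argument=value, ...) on one line, values as JSON. drive_tool: Moves the arm, as the interface text tells. Shift numbers are shares of 0.75 m and turn numbers shares of pi rad, none past 1 either way. Its arguments: {"type":"object","properties":{"moves":{"type":"array","items":{"type":"array","items":{"type":"number","minimum":-1,"maximum":1}}},"grip":{"type":"number"}},"required":["moves"]}

```bash
mkdir -p pics; ls
python3 - <<'E'
from station import sensors,cams
import cv2,json
s=sensors.state();print(s)
for n in("side","top","wrist"):
    p=cams.camera_params(n);print(n,{k:(v.tolist() if hasattr(v,'tolist') else v) for k,v in p.items()})
for n in("side","top"):
    cv2.imwrite(f"pics/{n}0.png",cams.camera(n)[:,:,::-1])
E
```

```text
pics
{'clock': 0.0, 'joint_positions': array([ 1.24000419e+00,  2.38782481e-01, -1.42614957e-02,  1.31920326e+00,
        3.99913596e-05,  1.57082437e+00]), 'dq': array([-0.00038159, -0.00087865,  0.00071555, -0.00013317,  0.00128808,
        0.00022465]), 'effort': array([ 1.32139656e-03, -5.38780940e+01,  3.46438336e+01,  1.84546353e-02,
        5.60982505e-05,  6.58963913e-06]), 'position': array([170.36759023, 496.1430174 , 230.67391813]), 'tcp_rot': array([ 1.64656810e-01,  9.86350652e-01, -7.12263288e-04, -1.39153669e-04]), 'force': array([-0.24550822, -0.17318818, -0.29926109]), 'moment': array([-0.025802  , -0.01091661, -0.02453348]), 'grip_force': 0.0, 'grip_width': 85.21716260789735}
side {'intrinsics': [[540.7344253391686, 0.0, 314.7614169682362], [0.0, 540.7344253391686, 242.11931271879962], [0.0, 0.0, 1.0]], 'k1': -0.09672511469515035, 'view': [[-0.9963900340407412, -0.08487473171231465, 0.0017832501374910783, 522.6282167299458], [-0.05440523387504444, 0.6222852901490423, -0.780897616971088, 87.32112481758422], [0.06516878540598996, -0.7781756212969437, -0.62465649106354
[... 246 characters left out ...]
71141712, 0.028570734685681314, -14.98472521805192], [-0.9972032017346658, -0.022618545225983562, -0.07123324969416675, 529.2535232417807], [0.07183523710883985, -0.02702149981011141, -0.997050418613587, 1014.9774463720929], [0.0, 0.0, 0.0, 1.0]]}
wrist {'intrinsics': [[384.0956155861211, 0.0, 321.9321359966418], [0.0, 384.0956155861211, 240.40147875868794], [0.0, 0.0, 1.0]], 'k1': -0.04099865604120558, 'mount': [[0.0013739690811177636, -0.9464494027487628, -0.3228492531282582, 82.66842720941503], [0.9999989136033122, 0.0014727482710241713, -6.168245047662488e-05, 0.527878425195305], [0.0005338549977597416, -0.3228488176361192, 0.9464503980398552, -143.47765351921916], [0.0, 0.0, 0.0, 1.0]]}
```

View pics/top0.png

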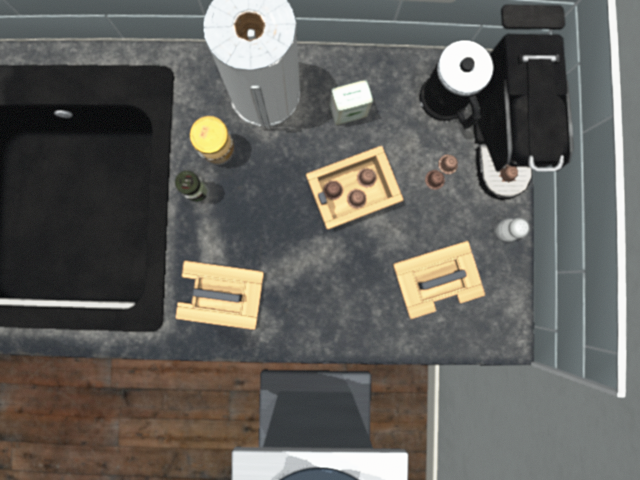

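View pics/side0.png

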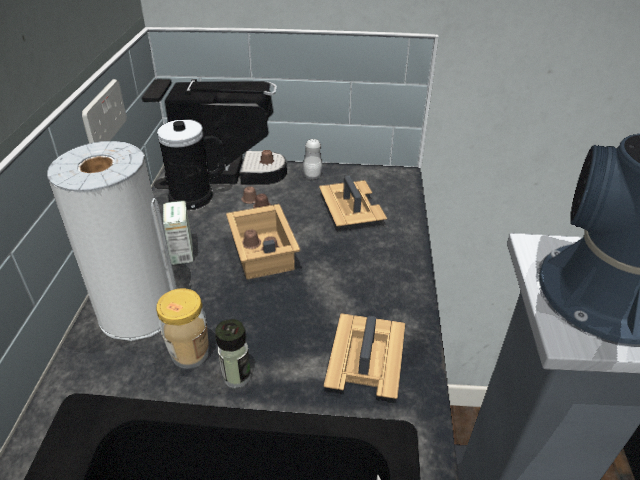

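Top view: the tray to use is at (220,295), with its notch on the left at (185,293). The caddy is at (355,188), with its key at (322,198). The wrong tray is at (440,280). In the side view the tray to use is at (367,355) and the caddy at (263,240).

```bash
cat > h.py <<'E'
import numpy as np,cv2
from station import sensors,cams
from scipy.spatial.transform import Rotation as R
def cam(name,s=None):
    p=cams.camera_params(name);K=np.array(p["intrinsics"])
    if name=="wrist":
        T=np.eye(4);T[:3,:3]=R.from_quat(s["tcp_rot"]).as_matrix();T[:3,3]=s["position"]
        W=T@np.array(p["mount"])
    else: W=np.linalg.inv(np.array(p["view"]))
    return K,np.array([p["k1"],0,0,0.]),W
def rays(c,px):
    K,d,W=c;q=cv2.undistortPoints(np.float64(px).reshape(-1,1,2),K,d)[:,0]
    return W[:3,3],np.c_[q,np.ones(len(q))]@W[:3,:3].T
def plane(c,px,z):
    o,d=rays(c,px);return (o+d*((z-o[2])/d[:,2])[:,None])[:,:2]
def tri(cs,pxs):
    A=np.zeros((3,3));b=np.zeros(3);L=[]
    for c,p in zip(cs,pxs):
        o,d=rays(c,[p]);d=d[0]/np.linalg.norm(d[0]);M=np.eye(3)-np.outer(d,d);A+=M;b+=M@o;L.append((o,M))
    x=np.linalg.solve(A,b);return x,[round(float(np.linalg.norm(M@(x-o))),1) for o,M in L]
def wood(im):
    h=cv2.cvtColor(im,cv2.COLOR_RGB2HSV);return cv2.inRange(h,(10,60,90),(25,200,255))
def blobs(m,a):
    cs,_=cv2.findContours(m,cv2.RETR_EXTERNAL,cv2.CHAIN_APPROX_NONE);return [c for c in cs if cv2.contourArea(c)>a]
E
python3 - <<'E'
from h import *
for n in("top","side"):
    im=cv2.imread(f"pics/{n}0.png")[:,:,::-1].copy();c=cam(n);m=wood(im);m[350:,:]=0 if n=="top" else m[350:,:]
    h=cv2.cvtColor(im,cv2.COLOR_RGB2HSV)
    for b in blobs(m,1200):
        hull=cv2.convexHull(b);z=56 if cv2.contourArea(hull)>0 and abs(hull[:,0,1].mean()-(188 if n=="top" else 240))<25 else 20
        w=plane(c,hull[:,0],z).astype(np.float32);r=cv2.minAreaRect(w)
        print(n,"centroid",hull[:,0].mean(0).round(),"z",z,"rect",np.round(r[0],1),np.round(r[1],1),round(r[2],1))
        print("  corners px",cv2.approxPolyDP(hull,5,True)[:,0].tolist())
        k=np.zeros_like(m);cv2.fillConvexPoly(k,hull,255)
        d=cv2.inRange(h,(90,20,0),(135,255,140))&k
        for q in blobs(d,40):
            rr=cv2.minAreaRect(q);print("   dark",np.round(rr[0],1),np.round(rr[1],1),round(rr[2],1),cv2.contourArea(q))
E
```

```text
top centroid [223. 294.] z 20 rect [430.4 186.4] [147.5 107.3] 83.4
  corners px [[184, 260], [262, 271], [255, 328], [177, 319]]
   dark [209.  293.2] [62.2 23.2] 8.7 472.5
top centroid [438. 276.] z 20 rect [ 466.2 -209.6] [106.9 147.7] 18.1
  corners px [[468, 241], [484, 295], [410, 318], [393, 264]]
   dark [442.2 279.4] [ 6.  45.5] 71.6 180.0
top centroid [354. 188.] z 56 rect [625.  -49.9] [107.9 147.7] 22.4
  corners px [[382, 146], [403, 200], [327, 229], [306, 173]]
top centroid [210. 138.] z 20 rect [716.1 209.5] [91.7 72.1] 52.0
  corners px [[202, 116], [215, 116], [227, 128], [232, 146], [224, 161], [206, 158], [190, 141], [190, 128]]
side centroid [368. 353.] z 20 rect [431.2 187.3] [146.8 104.8] 83.4
  corners px [[341, 313], [404, 323], [396, 398], [323, 385]]
   dark [360.1 388.8] [31.4  8.4] 9.5 209.5
   dark [367.3 344.6] [ 8.8 56.5] 10.6 222.5
side centroid [182. 322.] z 20 rect [722.  154.1] [ 73.2 168.3] 23.7
  corners px [[177, 288], [199, 295], [207, 335], [202, 357], [186, 364], [174, 358], [156, 310], [160, 297]]
side centroid [262. 240.] z 56 rect [618.2 -29.1] [105.6 196.3] 22.3
  corners px [[279, 204], [299, 247], [294, 268], [247, 278], [226, 213]]
   dark [269.  246.5] [11. 10.] 90.0 59.5
side centroid [353. 202.] z 20 rect [ 466.7 -209.7] [105.3 150.1] 18.1
  corners px [[364, 180], [386, 218], [336, 225], [319, 186]]
   dark [352.3 196.3] [32.2 14.2] 61.4 117.5
```

```bash
cat >> h.py <<'E'
def move(pos,yaw):  # target TCP (mm), tool x heading (deg), tool down -> row for drive_tool
    s=sensors.state();r0=R.from_quat(s["tcp_rot"]);a=np.radians(yaw)
    t=R.from_matrix(np.array([[np.cos(a),np.sin(a),0],[np.sin(a),-np.cos(a),0],[0,0,-1]]))
    print("clock",s["clock"],"at",s["position"].round(1),"joints",s["joint_positions"].round(2))
    print("row",np.round(np.r_[r0.inv().apply(np.array(pos)-s["position"])/750,(r0.inv()*t).as_rotvec()/np.pi],4).tolist())
E
python3 - <<'E'
from h import *
C=[cam("top"),cam("side")]
for n,a,b in [("tray",(184,260),(323,385)),("tray",(262,271),(341,313)),("tray",(255,328),(404,323)),("tray",(177,319),(396,398)),
 ("box",(403,200),(279,204)),("box",(382,146),(226,213)),("box",(327,229),(299,247)),("key",(322,197),(269,245))]:
    x,e=tri(C,[a,b]);print(n,x.round(1),e)
move([431,187,200],83.4)
E
```

```text
tray [491.2 251.7  20. ] [0.3, 0.3]
tray [473.6 110.6  21.5] [0.7, 0.7]
tray [372.2 120.7  17.9] [0.1, 0.1]
tray [386.6 261.7  14.9] [1.9, 1.9]
box [ 604.8 -136.4   55.3] [0.9, 0.9]
box [700.7 -98.   55.3] [1.0, 1.0]
box [550.6  -3.3  59.8] [1.6, 1.6]
key [603.1   6.7  68.9] [0.4, 0.4]
clock 0.1 at [170.4 496.2 230.8] joints [ 1.24  0.24 -0.01  1.32 -0.    1.57]
row [-0.4625, -0.277, 0.0414, -0.0003, 0.0003, 0.4314]
```

>>> drive_tool(moves=[[-0.4625,-0.277,0.041,0,0,0.4314],[-0.4625,-0.277,0.041,0,0,0.4314],[-0.4625,-0.277,0.041,0,0,0.4314],[-0.4625,-0.277,0.041,0,0,0.4314],[-0.4625,-0.277,0.041,0,0,0.4314],[-0.4625,-0.277,0.041,0,0,0.4314],[-0.4625,-0.277,0.041,0,0,0.4314],[-0.4625,-0.277,0.041,0,0,0.4314],[-0.4625,-0.277,0.041,0,0,0.4314],[-0.4625,-0.277,0.041,0,0,0.4314],[-0.4625,-0.277,0.041,0,0,0.4314],[-0.4625,-0.277,0.041,0,0,0.4314],[-0.4625,-0.277,0.041,0,0,0.4314]], grip=0.6)

```text
clock: 1.4
position: [430.5, 188.3, 200.6]
tcp_rot: [0.745, 0.667, -0.0, -0.0]
force: [-0.4, 0.6, -0.4]
grip_width: 51.1
grip_force: 0.0
```

Run:
```python
from h import *
s=sensors.state();im=cams.camera("wrist");cv2.imwrite("pics/w1.png",im[:,:,::-1]);print(s["position"],s["tcp_rot"],s["joint_positions"].round(2),s["grip_width"])
np.save("w1.npy",np.r_[s["position"],s["tcp_rot"]])
move([431,187,130],83.4)
```

```text
[430.48353694 188.26800067 200.63519129] [ 7.45331931e-01  6.66693568e-01 -8.74164526e-06 -9.48110965e-06] [ 0.41  0.16 -0.2   1.22  0.    2.09] 51.05590972749773
clock 1.45 at [430.5 188.2 200.7] joints [ 0.41  0.16 -0.2   1.22 -0.    2.09]
row [-0.0015, 0.0008, 0.0942, 0.0, 0.0, 0.0011]
```

View pics/w1.png

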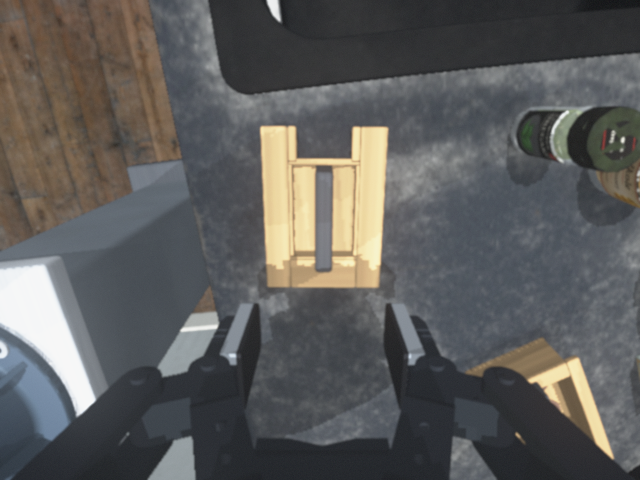

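The wrist view shows the tray's flange at (261–388, 126–288), its notch at the top (tool +x), and the bar at u 316–331, v 168–271, lined up with the fingers. I'll take a second view from a different place to get the bar's height.

>>> drive_tool(moves=[[-0.05,0,0.03,0,0,0],[-0.05,0,0.03,0,0,0],[-0.05,0,0.03,0,0,0],[-0.05,0,0.03,0,0,0]])

```text
clock: 1.85
position: [427.2, 150.9, 178.6]
tcp_rot: [0.746, 0.666, 0.001, 0.0]
force: [0.9, 0.2, 0.1]
grip_width: 51.3
grip_force: 0.0
```

Run:
```python
from h import *
a=np.load("w1.npy");s1={"position":a[:3],"tcp_rot":a[3:]};i1=cv2.imread("pics/w1.png")[:,:,::-1].copy()
s2=sensors.state();i2=cams.camera("wrist");cv2.imwrite("pics/w2.png",i2[:,:,::-1])
C=[cam("wrist",s1),cam("wrist",s2)];P=[]
for im,c in zip((i1,i2),C):
    m=wood(im);m[300:]=0;m[:,430:]=0;m[:,:220]=0
    b=max(blobs(m,3000),key=cv2.contourArea);hull=cv2.convexHull(b)
    w=plane(c,hull[:,0],20).astype(np.float32);r=cv2.minAreaRect(w);print("tray",r)
    x,y,ww,hh=cv2.boundingRect(hull);k=np.zeros_like(m);cv2.fillConvexPoly(k,hull,255)
    d=((im.max(2)<120)*255).astype(np.uint8)&k
    d[:y+int(.27*hh)]=0   # below the notch
    q=max(blobs(d,200),key=cv2.contourArea);rr=cv2.minAreaRect(q);print("bar px",rr)
    bx=cv2.boxPoints(rr);bx=bx[np.argsort(bx[:,1])];P.append((bx[:2].mean(0),bx[2:].mean(0)))
    wp=plane(c,q[:,0],58).astype(np.float32);print("bar@58",cv2.minAreaRect(wp))
for j in(0,1): x,e=tri(C,[P[0][j],P[1][j]]);print("end",j,x.round(1),e)
print(s2["position"])
```

```text
tray ((432.1529846191406, 187.46604919433594), (144.9131622314453, 105.6610336303711), 83.68043518066406)Traceback (most recent call last):
  File "<stdin>", line 12, in <module>
ValueError: max() iterable argument is empty
```

Run:
```python
from h import *
a=np.load("w1.npy");s1={"position":a[:3],"tcp_rot":a[3:]}
s2=sensors.state();C=[cam("wrist",s1),cam("wrist",s2)];P=[]
for f,c in zip("12",C):
    im=cv2.imread(f"pics/w{f}.png")[:,:,::-1].copy()
    m=wood(im);m[300:]=0;m[:,430:]=0;m[:,:220]=0
    b=max(blobs(m,3000),key=cv2.contourArea);hull=cv2.convexHull(b)
    print("tray",cv2.minAreaRect(plane(c,hull[:,0],20).astype(np.float32)))
    x,y,ww,hh=cv2.boundingRect(hull);h=cv2.cvtColor(im,cv2.COLOR_RGB2HSV)
    d=cv2.inRange(h,(90,15,0),(140,255,160));d[:y+int(.15*hh)]=0;d[y+hh-6:]=0;d[:,:x+ww//4]=0;d[:,x+3*ww//4:]=0
    d=cv2.morphologyEx(d,cv2.MORPH_OPEN,np.ones((7,7)))
    q=max(blobs(d,200),key=cv2.contourArea);rr=cv2.minAreaRect(q);print("bar px",rr)
    bx=cv2.boxPoints(rr);bx=bx[np.argsort(bx[:,1])];P.append((bx[:2].mean(0),bx[2:].mean(0)))
    print("bar@58",cv2.minAreaRect(plane(c,q[:,0],58).astype(np.float32)))
for j in(0,1): x,e=tri(C,[P[0][j],P[1][j]]);print("end",j,x.round(1),e)
print(s2["position"])
move([431,187,90],83.5);move([431,187,34],83.5)
```

```text
tray ((432.1529846191406, 187.46604919433594), (144.9131622314453, 105.6610336303711), 83.68043518066406)Traceback (most recent call last):
  File "<stdin>", line 12, in <module>
ValueError: max() iterable argument is empty
```

Run:
```python
import cv2
im=cv2.imread("pics/w1.png");h=cv2.cvtColor(im,cv2.COLOR_BGR2HSV)
for p in [(323,200),(323,240),(319,240),(328,240),(300,220),(323,140)]: print(p,h[p[1],p[0]])
```

```text
(323, 200) [120   8 125]
(323, 240) [116  13 133]
(319, 240) [107  14 130]
(328, 240) [120  12 133]
(300, 220) [ 22  77 240]
(323, 140) [120  12  88]
```

Run:
```python
from h import *
a=np.load("w1.npy");s1={"position":a[:3],"tcp_rot":a[3:]}
s2=sensors.state();C=[cam("wrist",s1),cam("wrist",s2)];P=[]
for f,c in zip("12",C):
    im=cv2.imread(f"pics/w{f}.png")[:,:,::-1].copy()
    m=wood(im);m[300:]=0;m[:,430:]=0;m[:,:220]=0
    b=max(blobs(m,3000),key=cv2.contourArea);hull=cv2.convexHull(b)
    print("tray",cv2.minAreaRect(plane(c,hull[:,0],20).astype(np.float32)))
    x,y,ww,hh=cv2.boundingRect(hull);h=cv2.cvtColor(im,cv2.COLOR_RGB2HSV)
    d=cv2.inRange(h,(0,0,0),(180,40,190));d[:y+int(.24*hh)]=0;d[y+hh-6:]=0;d[:,:x+ww//4]=0;d[:,x+3*ww//4:]=0
    d=cv2.morphologyEx(d,cv2.MORPH_OPEN,np.ones((7,7)))
    q=max(blobs(d,200),key=cv2.contourArea);rr=cv2.minAreaRect(q);print("bar px",rr)
    bx=cv2.boxPoints(rr);bx=bx[np.argsort(bx[:,1])];P.append((bx[:2].mean(0),bx[2:].mean(0)))
    print("bar@58",cv2.minAreaRect(plane(c,q[:,0],58).astype(np.float32)))
for j in(0,1): x,e=tri(C,[P[0][j],P[1][j]]);print("end",j,x.round(1),e)
print(s2["position"])
move([431,187,90],83.5);move([431,187,34],83.5)
```

```text
tray ((432.1529846191406, 187.46604919433594), (144.9131622314453, 105.6610336303711), 83.68043518066406)
bar px ((323.4999694824219, 217.99996948242188), (14.999998092651367, 103.99998474121094), 0.0)
bar@58 ((432.7523498535156, 190.28016662597656), (83.48633575439453, 11.838205337524414), 83.4206314086914)
tray ((432.19573974609375, 187.03482055664062), (145.05064392089844, 105.1635513305664), 83.39149475097656)
bar px ((322.0, 177.5), (115.0, 18.0), 90.0)
bar@58 ((432.56524658203125, 187.9739990234375), (79.7420654296875, 12.154343605041504), 83.77198791503906)
end 0 [436.8 226.7  21.6] [0.0, 0.0]
end 1 [427.9 147.   53.8] [0.1, 0.1]
[427.30841532 150.92981877 178.66877617]
clock 1.9 at [427.3 150.9 178.7] joints [ 0.34  0.14 -0.28  1.15  0.    2.02]
row [0.0483, -0.0007, 0.1183, 0.0004, -0.0002, -0.0002]
clock 1.9 at [427.3 150.9 178.7] joints [ 0.34  0.14 -0.28  1.15  0.    2.02]
row [0.0482, -0.0008, 0.1929, 0.0004, -0.0002, -0.0002]
```

The bar's near end triangulates to z ≈ 54 (its centre is stated as 52). The tray centre comes out at (432,187) with yaw 83.5° from all views. Going down to grasp.

>>> drive_tool(moves=[[0.048,0.001,0.06,0,0,0],[0.048,0.001,0.1,0,0,0],[0.048,0.001,0.13,0,0,0],[0.048,0.001,0.15,0,0,0],[0.048,0.001,0.165,0,0,0],[0.048,0.001,0.18,0,0,0],[0.048,0.001,0.192,0,0,0],[0.048,0.001,0.192,0,0,0],[0.048,0.001,0.192,0,0,0]])

```text
clock: 2.8
position: [431.8, 185.8, 34.3]
tcp_rot: [0.747, 0.665, 0.0, 0.0]
force: [-0.4, -0.7, 0.3]
grip_width: 50.7
grip_force: 0.0
```

>>> drive_tool(moves=[[0,0,0,0,0,0],[0,0,0,0,0,0],[0,0,0,0,0,0],[0,0,0,0,0,0],[0,0,0,0,0,0],[0,0,0,0,0,0]], grip=0)

```text
clock: 3.4
position: [431.7, 185.9, 34.5]
tcp_rot: [0.747, 0.665, 0.0, 0.0]
force: [-2.7, 0.0, 6.1]
grip_width: 13.0
grip_force: 59.5
```

Gripped (width 13 mm, 60 N). Lift 120 mm gently.

>>> drive_tool(moves=[[0,0,-0.015,0,0,0],[0,0,-0.04,0,0,0],[0,0,-0.075,0,0,0],[0,0,-0.11,0,0,0],[0,0,-0.14,0,0,0],[0,0,-0.16,0,0,0],[0,0,-0.16,0,0,0],[0,0,-0.16,0,0,0],[0,0,-0.16,0,0,0]])

```text
clock: 4.3
position: [431.1, 185.5, 153.2]
tcp_rot: [0.747, 0.665, -0.001, -0.0]
force: [-0.6, 0.2, -1.8]
grip_width: 12.9
grip_force: 58.8
```

Run:
```python
from h import *
s=sensors.state();print(s["force"],s["grip_width"])
im=cams.camera("wrist");cv2.imwrite("pics/w3.png",im[:,:,::-1]);np.save("w3.npy",np.r_[s["position"],s["tcp_rot"]])
t=cams.camera("top");cv2.imwrite("pics/t3.png",t[:,:,::-1])
move([625,-49.9,155],112.4)
```

```text
[-0.55995017  0.17568814 -1.78072473] 12.877152977055506
clock 4.4 at [431.1 185.5 153.1] joints [ 0.41  0.19 -0.29  1.1  -0.    2.09]
row [-0.282, 0.293, -0.0027, -0.0006, 0.0002, -0.1611]
```

View pics/w3.png

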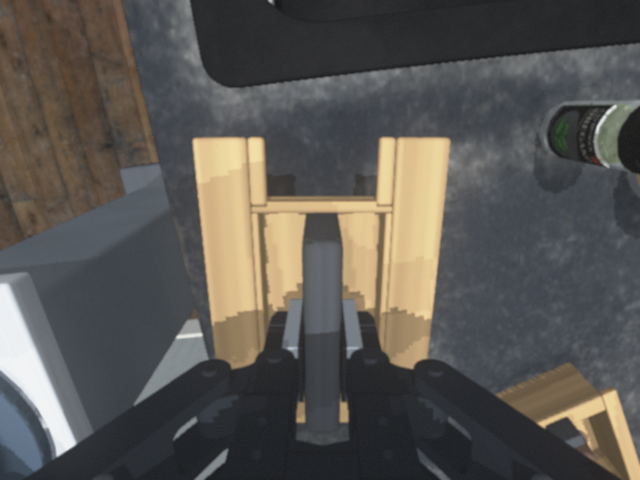

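The tray is held level, with the notch forward; its front flange corners are at (193,138) and (450,138). I'll work out the tray's offset in the hand, then move over the caddy.

Run:
```python
from h import *
a=np.load("w3.npy");s={"position":a[:3],"tcp_rot":a[3:]};c=cam("wrist",s)
p=plane(c,[(193,138),(450,138),(262,138),(379,138)],a[2]-34.3+20)
print(np.linalg.norm(p[0]-p[1]),np.linalg.norm(p[2]-p[3]))
d=p[0]-p[1];yaw=np.degrees(np.arctan2(-d[0],d[1]));print("yaw tray",yaw+0, (yaw+180)%360)
r=R.from_quat(a[3:]).inv()
for q in p: print("tool",r.apply(np.r_[q,a[2]-14.3]-a[:3]).round(1))
```

```text
102.92574052896025 46.69727700272482
yaw tray 83.47720861596967 263.4772086159697
tool [ 73.  -51.   14.3]
tool [73.1 51.9 14.2]
tool [ 72.9 -23.3  14.3]
tool [73.  23.4 14.2]
```

>>> drive_tool(moves=[[-0.04,0.04,0,0,0,-0.03],[-0.09,0.09,0,0,0,-0.06],[-0.13,0.13,0,0,0,-0.09],[-0.17,0.17,0,0,0,-0.12],[-0.21,0.21,0,0,0,-0.14],[-0.24,0.245,0,0,0,-0.155],[-0.265,0.275,0,0,0,-0.161],[-0.278,0.289,0,0,0,-0.161],[-0.282,0.293,0,0,0,-0.161],[-0.282,0.293,0,0,0,-0.161],[-0.282,0.293,0,0,0,-0.161],[-0.282,0.293,0,0,0,-0.161]])

```text
clock: 5.6
position: [624.9, -48.6, 154.3]
tcp_rot: [0.556, 0.831, -0.0, -0.0]
force: [0.4, -0.2, -2.1]
grip_width: 12.6
grip_force: 58.9
```

Run:
```python
from h import *
s=sensors.state();print(s["force"],s["grip_width"],s["position"],s["tcp_rot"])
im=cams.camera("wrist");cv2.imwrite("pics/w4.png",im[:,:,::-1]);np.save("w4.npy",np.r_[s["position"],s["tcp_rot"]])
t=cams.camera("side");cv2.imwrite("pics/s4.png",t[:,:,::-1])
```

```text
[ 0.35752482 -0.16460569 -2.1343159 ] 12.640753442439797 [624.94846372 -48.57076717 154.30067642] [ 5.56050367e-01  8.31148587e-01 -4.42661819e-05 -1.20160387e-04]
```

View pics/w4.png

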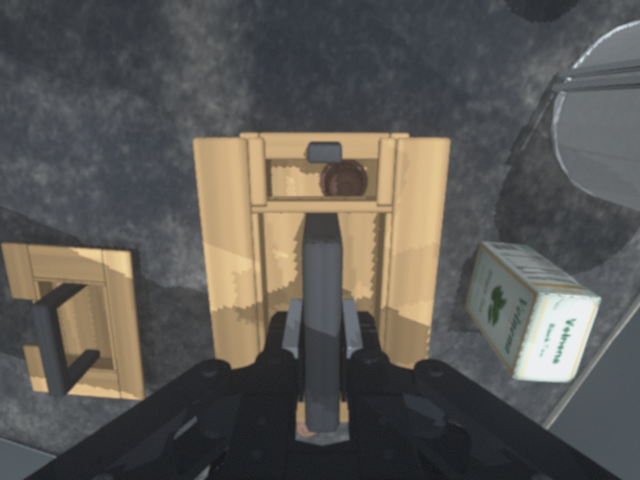

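View pics/s4.png

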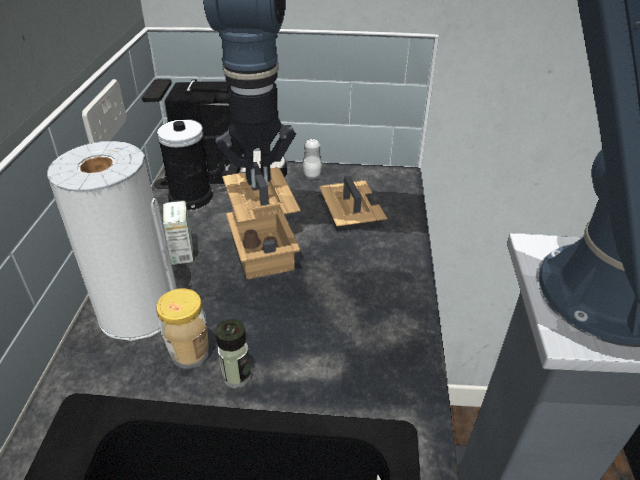

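The wrist view shows the key's top at about (307–341, 142–150) through the notch, and the caddy rim's front corners at (241,133) and (409,133), parallel to the tray. The side view shows the tray level above the caddy.

Run:
```python
from h import *
a=np.load("w4.npy");s={"position":a[:3],"tcp_rot":a[3:]};c=cam("wrist",s);r=R.from_quat(a[3:]).inv()
for n,px,z in [("rimL",(241,133),56),("rimR",(409,133),56),("keytopL far",(307,142),76),("keytopR far",(341,142),76)]:
    q=plane(c,[px],z)[0];print(n,q.round(1),"tool",r.apply(np.r_[q,z]-a[:3]).round(1))
# key height from wrist+top views
im=cv2.cvtColor(cv2.imread("pics/w4.png"),cv2.COLOR_BGR2HSV);d=cv2.inRange(im,(0,0,0),(180,60,150));d[:130]=0;d[170:]=0;d[:,:290]=0;d[:,360:]=0
for b in blobs(d,50): print(cv2.boundingRect(b))
print(tri([c,cam("top")],[(324,150),(322,197)]))
```

```text
rimL [553.3  -2.6] tool [ 69.8 -48.7  98.3]
rimR [647.9  36.7] tool [70.  53.8 98.3]
keytopL far [592.6   9.5] tool [66.  -7.7 78.3]
keytopR far [610.3  16.8] tool [66.  11.4 78.3]
(307, 142, 36, 23)
(290, 130, 70, 2)
(array([604.15386144,   7.18911502,  61.95307173]), [0.7, 0.7])
```

Over the caddy, the tray needs a shift of (−2.5, +1.8) mm in tool axes. Then I'll lower it about 80 mm to the seat, slowing down before contact.

>>> drive_tool(moves=[[-0.0033,0.0024,0.01,0,0,0],[-0.0033,0.0024,0.03,0,0,0],[-0.0033,0.0024,0.05,0,0,0],[-0.0033,0.0024,0.065,0,0,0],[-0.0033,0.0024,0.075,0,0,0],[-0.0033,0.0024,0.083,0,0,0],[-0.0033,0.0024,0.09,0,0,0],[-0.0033,0.0024,0.096,0,0,0],[-0.0033,0.0024,0.1,0,0,0],[-0.0033,0.0024,0.1,0,0,0],[-0.0033,0.0024,0.1,0,0,0]])

```text
clock: 6.8
position: [628.3, -51.3, 79.3]
tcp_rot: [0.557, 0.831, 0.0, 0.0]
force: [-0.1, 0.4, -2.4]
grip_width: 12.9
grip_force: 58.9
```

>>> drive_tool(moves=[[0,0,0.002,0,0,0],[0,0,0.004,0,0,0],[0,0,0.006,0,0,0],[0,0,0.006,0,0,0],[0,0,0.006,0,0,0]])

```text
clock: 7.3
position: [628.3, -51.2, 74.7]
tcp_rot: [0.556, 0.831, -0.0, 0.0]
force: [-0.5, 0.0, -0.1]
grip_width: 12.5
grip_force: 59.1
```

>>> drive_tool(moves=[[0,0,0.001,0,0,0],[0,0,0.0015,0,0,0],[0,0,0.0015,0,0,0]])

```text
clock: 7.6
position: [628.2, -51.3, 74.4]
tcp_rot: [0.557, 0.831, 0.0, 0.0]
force: [-3.7, 0.3, 8.4]
grip_width: 12.6
grip_force: 60.2
```

Run:
```python
from h import *
s=sensors.state();print(s["force"],s["position"])
im=cams.camera("wrist");t=cams.camera("side");cv2.imwrite("pics/c5.png",np.hstack([cv2.resize(im,(400,300)),cv2.resize(t[150:300,180:380],(400,300))])[:,:,::-1])
```

```text
[-3.71955347  0.2656608   8.44023688] [628.17464898 -51.28369848  74.38910409]
```

View pics/c5.png

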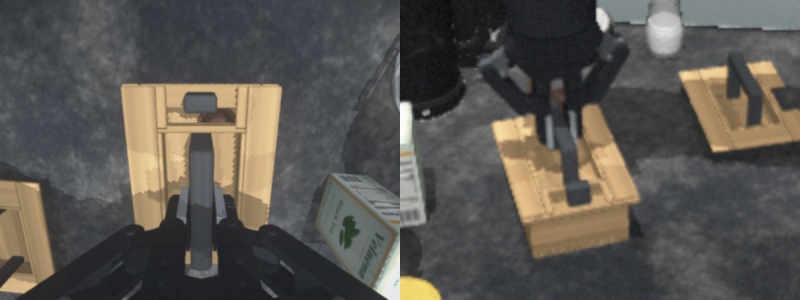

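The tray lies flat on the rim with the key in its notch (key at (200,102) in the left half), TCP z is 74.4, and there is 8 N of contact. Release, then retreat upward.

>>> drive_tool(moves=[[0,0,-0.0008,0,0,0],[0,0,-0.0008,0,0,0],[0,0,-0.0008,0,0,0],[0,0,-0.0008,0,0,0],[0,0,-0.0008,0,0,0],[0,0,-0.0008,0,0,0],[0,0,-0.0008,0,0,0]], grip=0.5)

```text
clock: 8.4
position: [628.2, -51.2, 74.0]
tcp_rot: [0.556, 0.831, -0.0, -0.0]
force: [-0.4, -0.4, 0.7]
grip_width: 42.9
grip_force: 0.0
```

>>> drive_tool(moves=[[0,0,-0.01,0,0,0],[0,0,-0.03,0,0,0],[0,0,-0.06,0,0,0],[0,0,-0.1,0,0,0],[0,0,-0.15,0,0,0],[0,0,-0.2,0,0,0],[0,0,-0.2,0,0,0],[0,0,-0.2,0,0,0],[0,0,-0.2,0,0,0]])

```text
clock: 9.3
position: [627.8, -51.2, 223.3]
tcp_rot: [0.556, 0.831, -0.0, -0.001]
force: [-0.1, 0.1, 0.4]
grip_width: 42.7
grip_force: 0.0
```

Run:
```python
from h import *
s=sensors.state();print(s["clock"],s["position"],s["grip_width"])
im=cams.camera("wrist");t=cams.camera("side");cv2.imwrite("pics/c6.png",np.hstack([cv2.resize(im,(400,300)),cv2.resize(t[150:300,180:380],(400,300))])[:,:,::-1])
m=wood(im);m[340:]=0;m[:,:210]=0;m[:,450:]=0
b=max(blobs(m,3000),key=cv2.contourArea);print("tray@60",cv2.minAreaRect(plane(cam("wrist",s),cv2.convexHull(b)[:,0],60).astype(np.float32)))
```

```text
9.3 [627.76595083 -51.17447606 223.27197653] 42.723392886097315
tray@60 ((628.2005004882812, -49.576385498046875), (104.94442749023438, 146.2386474609375), 22.355926513671875)
```

View pics/c6.png

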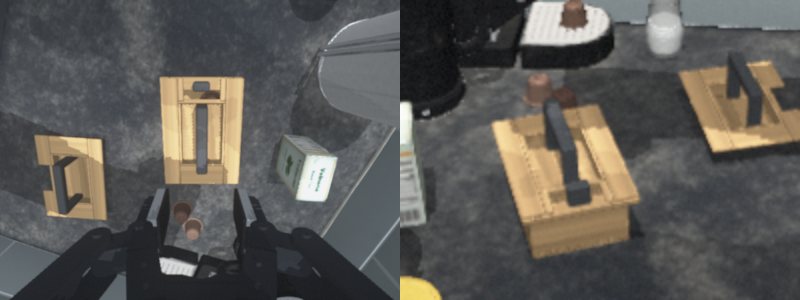

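The tray sits flat on the caddy with the key in its notch, the gripper is clear, and the other tray hasn't moved.

```bash
python3 -c "
from station import finish_job
print(finish_job())"
```

```text
the job is handed in; nothing more can be done
None
```

I lowered the short-side-notch tray onto the caddy, where it looks flat and home with its notch round the key. I then released it and handed the job in at about 9.3 s; `finish_job` gave no verdict.

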